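# Replace the empty jar in the paint caddy

## Robot

A 6-joint arm with a two-finger parallel gripper is mounted at the origin on the work surface. World frame = base frame: x ahead of the robot, y to its left, z up, the work surface at z = 0. Lengths are in m, angles in rad, forces in N, time in s.
With the tool pointing down it reaches from about 0.375 to 0.9 m from the base axis. Payload 3.1 kg.
Tool frame: the origin (TCP) lies at the very end of the fingers, on their centre line; the grasp point (between the pads) lies 19 mm behind it (grip_depth is the distance from the TCP to the grasp point, in m); z points along the fingers, y is the line along which they close (so a half turn about z gives the same grasp; the last joint's range is limited). The gripper opens to 85 mm and grips with 20 to 120 N. Pads are 22 mm wide; open, the fingers measure 114 mm over their backs; the gripper's body (76 mm by 85 mm) begins 54 mm behind the grasp point. The pads swing forward as they close: fully open they stand 13 mm farther back than shut.
Start: joints at [-1.484, 0.527, 1.433, -0, 1.181, -0.178], TCP at [0.164, -0.603, 0.231] pointing down, gripper open.
Joint ranges: [-3.08, 3.08], [-0.75, 2.2], [0.22, 2.44], [-1.43, 4.57], [0, 2.65], [-2.85, 2.85]. Speed limits (rad/s): [2.79, 2.79, 3.14, 3.14, 3.14, 3.14].

## Interface

Orientations are given as a unit quaternion [x, y, z, w].
In Python, from station import * gives the robot as it stands.
- The arm moves only by the tool apply_moves, never from a script. Its argument "plan" is a list of rows, each a list of 7 numbers: the shift along the tool's x, y, z in m, then the turn, a rotation vector about the tool's x, y, z in rad, then the gripper command: -1 is fully open, 1 is shut, values between are in proportion. In form: [[dx, dy, dz, wx, wy, wz, jaw], ...]. A call has 1 to 8 rows; each row shifts and turns the commanded pose from where the row before left it, along the tool's axes as they then stand; what a row does not reach is not made up. A row lasts 1/8 s, in which the tool goes at most 62.5 mm and 10.7 degrees, less where a joint would pass 70% of its speed; a pose out of reach is approached as far as the arm can. A call is refused whole if a number of a shift passes 0.0625 or a number of a turn 0.188, either way. A call with a gripper value outside its range is refused whole. The fingers move at their own pace and stop on an object; "force" is the grip in N (left out, the last holds). Time passes only in rows, so rows that do not move let the fingers close. It gives the time, the measured TCP pose, the force, the opening and the grip force at its end, in the units of the state.
- sense(): the state, without advancing time (a new reading comes with each control period).
- snapshot(name): name is "scene" or "top"; returns the picture (420x560x3 uint8, red, green, blue); there is no depth.
- calibration(name): a dict with "camera_matrix" (3x3 intrinsics, pixels), "R" (3x3) and "t" (3): a world point X has camera coordinates R X + t. Camera axes: x right, y down, z forward; pixel columns grow to the right and rows downward; lengths in m; the calibration is good to about 2 mm. A picture is of the moment at which its call begins. calibration takes no time and is no camera call.
- sign_off(): hands the job in; it is judged then, once.
The state is a dict: "t": time; "q": joint angles; "qd": joint speeds; "tau": joint torques, N m; "tcp_pos": TCP position; "tool_rot": TCP orientation; "force": force on the tool from outside, world axes, zero at the start; "ft_torque": the same for the moment, N m; "finger_gap": opening from 0.0 (shut) to 1.0 (fully open); "gripper_force": force on a finger pad.
Only numpy, scipy, OpenCV 4.12 (cv2) and the standard library are available. Lean on these libraries where they do the work, as an engineer would, in place of code of your own. Each camera call takes 0.05 s, during which the arm holds its last target. There are 200 camera calls.

## Task

The red in the paint caddy is used up: lift the clear, empty jar out of its place in the row and stand it upright in the grey wash-up tray, then set the full red jar down into the gap it left, upright and fully home on the caddy's floor. Lower both jars into place rather than dropping them, keep the four other jars standing in their places, and leave the paint tube and the saucer where they lie.

Things in the scene. Friction and masses are not known exactly. Their poses are not given: they have to be found in the camera images.
- jar_full: The full jar: red, red dot on the cap, standing alone on the table, 0.25 to 0.45 kg. Square body 58 x 58 mm, 76 mm high, its foot bevelled in to 50 mm over the lowest 6 mm; shoulder sloping in from 76 to 88 mm; closed white round cap, 44 mm in diameter, from 88 to 112 mm above the foot. Origin at the centre of its underside, z up, x and y square to its sides (four like sides).
- jar_empty: The used-up jar: clear plastic, only a red film on its bottom, red dot on the closed cap, 0.05 to 0.09 kg. Same shape, size and origin as jar_full. Stands in one of the five places of the caddy's row, square to it.
- jar_yellow: Jar with yellow paint and a yellow dot on its closed cap, about 0.3 kg, loose, one of the four that stay in the caddy's row. Same shape, size and origin as jar_full.
- jar_green: Jar with green paint and a green dot on its closed cap, about 0.3 kg, loose, one of the four that stay in the caddy's row. Same shape, size and origin as jar_full.
- jar_purple: Jar with purple paint and a purple dot on its closed cap, about 0.3 kg, loose, one of the four that stay in the caddy's row. Same shape, size and origin as jar_full.
- jar_blue: Jar with blue paint and a blue dot on its closed cap, about 0.3 kg, loose, one of the four that stay in the caddy's row. Same shape, size and origin as jar_full.
- caddy: Fixed wooden caddy for one row of five jars along its y, in any order, 59.3 mm apart, the third at its middle. Inside 61 mm wide (x), 298 mm long (y): about 1.3 mm play on every side of a jar. Caps in the row are 15 mm apart, too close for a finger; both long sides are free. Floor 10 mm above the table, long sides 50 mm high, end boards 80 mm. Origin on the table under its middle.
- wash_tray: Fixed grey plastic wash-up tray, 145 mm (its x) by 200 mm (its y) outside, 40 mm high, walls and floor 4 mm thick. Its -y half is free. Origin on the table under its centre.
- paint_tube: Green-labelled metal paint tube lying on the table between the robot and the caddy, 110 mm long, 23 mm high, loose; origin under its middle, x along the tube towards its cap.
- saucer: White saucer with blue paint in it, 64 mm across, 18 mm high, loose, lying in the +y half of the wash-up tray (55 mm from the tray's middle); origin under its centre.

How it is judged:
By the outcome, as a careful person would: the job done as asked, in the order asked, and still so for the second after the job is handed in, with the robot touching nothing.
It also fails if it takes over 64 s, if anything falls off the work surface, if the arm or the gripper's body presses on something with over 40 N, if the wrist force passes 120 N, or if a joint passes its speed limit or range.

## Working session

There is one attempt and no reset: what is moved stays moved. The work goes in short steps, Python scripts to look and compute and a tool call to move; the robot and the scene stay as the last step left them, time stands still between calls to the robot, and variables do not carry over. Pictures are saved under pics/ and viewed, at most 10 in all, crops included, and the job is handed in when it is done.

Besides the shell and the picture viewer there is one more tool, called after "Emit:" as a command line: name --pt "numbers of a row" for each row, then --argument value for the rest. apply_moves: Moves the arm, as the interface text tells. Its arguments: {"type":"object","properties":{"plan":{"type":"array"},"force":{"type":"number"}},"required":["plan"]}

```bash
mkdir -p pics; ls
python3 - <<'E'
from station import *
import cv2,numpy as np
for n in("scene","top"):
    im=snapshot(n); cv2.imwrite(f"pics/{n}0.png",im[:,:,::-1]); c=calibration(n)
    print(n,c["camera_matrix"],c["R"],c["t"], -np.array(c["R"]).T@c["t"])
print(sense())
E
```

```text
pics
scene [[537.6040629    0.         286.23056023]
 [  0.         537.6040629  207.80299816]
 [  0.           0.           1.        ]] [[-0.12246976  0.99246529  0.00371577]
 [ 0.62968444  0.08059559 -0.77265895]
 [-0.76713667 -0.09228759 -0.63481047]] [ 0.01458735 -0.3034893   1.66176975] [1.4676935  0.16334319 0.82036091]
top [[497.33959561   0.         272.45652537]
 [  0.         497.33959561 206.77205411]
 [  0.           0.           1.        ]] [[-0.01172505 -0.99974354 -0.01937451]
 [-0.99286522  0.01393939 -0.11842447]
 [ 0.11866416  0.01784774 -0.99277403]] [0.04254391 0.53108602 1.05517714] [0.40258395 0.01629745 1.11127031]
{'t': 0.1, 'q': array([-1.48350849e+00,  5.28376861e-01,  1.43378407e+00,  1.04238591e-05,
        1.18143352e+00, -1.78517217e-01]), 'qd': array([ 0.00035857, -0.00240829, -0.00083517, -0.00120303,  0.00219144,
       -0.0003178 ]), 'tau': array([-3.99679730e-04, -4.43305707e+01, -1.78585625e+01, -2.19366821e-04,
        3.83799139e-03,  5.51850874e-06]), 'tcp_pos': array([ 0.16414145, -0.60237967,  0.2304261 ]), 'tool_rot': array([ 9.91181217e-01,  1.32509598e-01,  5.04544977e-05, -9.99633885e-04]), 'force': array([-0.67705216,  0.00738337,  0.15545294]), 'ft_torque': array([-0.03194178, -0.00789073, -0.0396491 ]), 'gripper_force': 0.0, 'finger_gap': 0.9968918838145595}
```

View pics/top0.png

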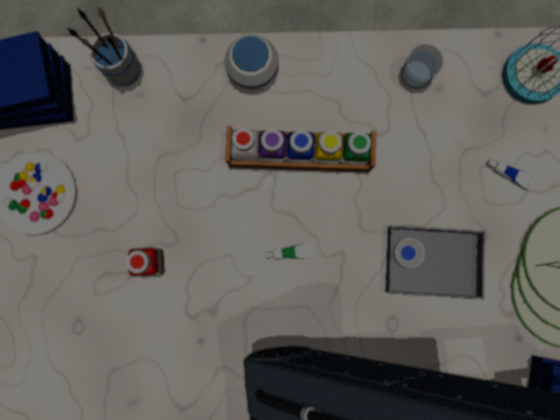

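View pics/scene0.png

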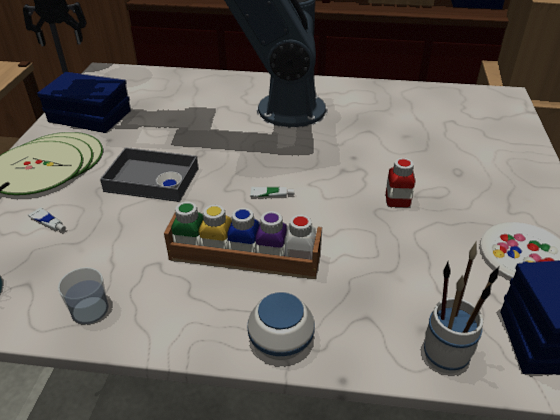

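The top view shows the empty jar at the caddy's +y end (cap ~(243,140)). The full red jar is at (145,262), the tray at (435,262) with the saucer in its left half, and the tube at (290,252). The scene view agrees.

```bash
cat > h.py <<'E'
import cv2,numpy as np
from station import *
def ray(n,uv):
    c=calibration(n);K,R,t=map(np.array,(c["camera_matrix"],c["R"],c["t"]))
    d=R.T@np.linalg.solve(K,np.array([uv[0],uv[1],1.])); return -R.T@t,d
def plane(n,uv,z):
    o,d=ray(n,uv); return o+d*(z-o[2])/d[2]
def tri(a,b):
    o1,d1=ray("top",a);o2,d2=ray("scene",b)
    s=np.linalg.lstsq(np.c_[d1,-d2],o2-o1,rcond=None)[0]
    p,q=o1+d1*s[0],o2+d2*s[1]; return (p+q)/2,np.linalg.norm(p-q)
def blobs(im,h0,h1,smin=110,vmin=60,amin=15):
    hsv=cv2.cvtColor(im,cv2.COLOR_RGB2HSV);H,S,V=cv2.split(hsv)
    m=((H>=h0)&(H<=h1) if h0<=h1 else (H>=h0)|(H<=h1))&(S>smin)&(V>vmin)
    n,_,st,ce=cv2.connectedComponentsWithStats(m.astype(np.uint8))
    return [(tuple(np.round(ce[i],1)),tuple(st[i])) for i in range(1,n) if st[i][4]>=amin]
E
python3 - <<'E'
from h import *
B={n:cv2.imread(f"pics/{n}0.png")[:,:,::-1].copy() for n in("top","scene")}
for n,(x0,y0,x1,y1) in dict(top=(115,115,390,285),scene=(160,150,420,275)).items():
    for nm,h in dict(red=(172,6),yel=(22,34),grn=(45,85),blu=(105,128),pur=(129,160)).items():
        for c,s in blobs(B[n],*h):
            if x0<c[0]<x1 and y0<c[1]<y1: print(n,nm,c,*s)
def up(n,x,y,w,h,f): return cv2.resize(B[n][y:y+h,x:x+w],None,fx=f,fy=f,interpolation=cv2.INTER_CUBIC)
a=np.vstack([np.hstack([up("top",120,240,50,42,6),up("scene",380,150,50,60,6)[54:306],up("top",222,120,33,42,6)]),
 cv2.resize(up("top",222,118,160,56,5),(798,280))])
cv2.imwrite("pics/c1.png",np.clip(a*1.5,0,255)[:,:,::-1])
E
```

```text
top red (np.float64(242.9), np.float64(137.9)) 237 132 13 13 139
top red (np.float64(147.9), np.float64(263.1)) 129 248 27 28 248
top red (np.float64(136.6), np.float64(261.4)) 130 255 14 14 154
top yel (np.float64(327.0), np.float64(150.6)) 315 133 28 27 269
top yel (np.float64(330.2), np.float64(141.0)) 324 135 14 13 145
top grn (np.float64(359.5), np.float64(141.6)) 354 136 12 12 119
top grn (np.float64(288.7), np.float64(252.3)) 283 247 12 11 103
top blu (np.float64(300.9), np.float64(140.2)) 295 134 13 13 133
top blu (np.float64(308.9), np.float64(152.1)) 305 147 8 9 36
top blu (np.float64(291.5), np.float64(152.4)) 289 148 7 8 33
top pur (np.float64(271.7), np.float64(139.0)) 266 134 12 11 109
top pur (np.float64(280.3), np.float64(150.7)) 278 147 5 7 24
top pur (np.float64(263.3), np.float64(151.0)) 261 149 6 5 15
scene red (np.float64(403.6), np.float64(162.3)) 398 159 12 8 68
scene red (np.float64(401.1), np.float64(179.6)) 390 167 25 22 293
scene red (np.float64(300.1), np.float64(220.9)) 293 217 15 9 107
scene yel (np.float64(213.5), np.float64(210.8)) 207 207 14 9 100
scene yel (np.float64(214.4), np.float64(230.2)) 199 216 32 25 440
scene grn (np.float64(271.4), np.float64(190.1)) 265 188 13 7 56
scene grn (np.float64(185.4), np.float64(207.5)) 179 204 14 8 91
scene grn (np.float64(176.4), np.float64(223.0)) 173 219 10 9 42
scene grn (np.float64(192.6), np.float64(224.7)) 188 220 9 11 41
scene blu (np.float64(169.0), np.float64(182.4)) 163 180 13 6 65
scene blu (np.float64(242.1), np.float64(213.9)) 236 210 14 9 101
scene blu (np.float64(241.9), np.float64(230.5)) 228 220 30 18 187
scene pur (np.float64(270.8), np.float64(217.5)) 264 214 14 8 93
scene pur (np.float64(269.2), np.float64(234.2)) 257 227 26 15 135[ WARN:0@0.236] global loadsave.cpp:1063 imwrite_ Unsupported depth image for selected encoder is fallbacked to CV_8U.
```

View pics/c1.png

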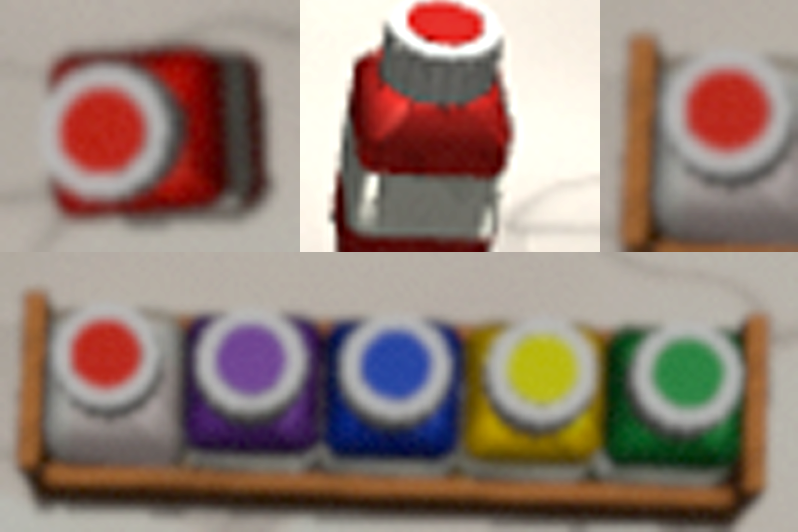

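Run:
```python
from h import *
np.set_printoptions(precision=4,suppress=True)
P={'red':((242.9,137.9),(300.1,220.9)),'pur':((271.7,139),(270.8,217.5)),'blu':((300.9,140.2),(242.1,213.9)),'yel':((330.2,141),(213.5,210.8)),'grn':((359.5,141.6),(185.4,207.5)),'full':((136.6,261.4),(403.6,162.3))}
pts=[]
for k,(a,b) in P.items():
    z=.112 if k=='full' else .122
    p,e=tri(a,b); A=plane("top",a,z);Bp=plane("scene",b,z); print(k,p,round(e,4),A[:2],Bp[:2]); pts.append((A+Bp)[:2]/2)
L=np.array(pts[:5]); c=L.mean(0); d=L[0]-L[4]; print("caddy ctr",c,"pitch",np.linalg.norm(d)/4,"yaw of y axis",np.degrees(np.arctan2(-d[0],d[1])))
im=cv2.imread("pics/top0.png"); hsv=cv2.cvtColor(im,cv2.COLOR_BGR2HSV)
H,S,V=cv2.split(hsv); m=(((H>170)|(H<8))&(S>110)&(V>40))
sub=m[240:285,120:170]
top=[];bot=[]
for u in range(136,153):
    col=np.where(m[240:285,u])[0]
    if len(col): top.append((u,240+col[0]));bot.append((u,240+col[-1]))
for nm,e,zz in(("top",top,.076),("bot",bot,.076)):
    e=np.array(e,float); print(e[:,1]); k=np.polyfit(e[:,0],e[:,1],1)
    a=plane("top",(137,np.polyval(k,137)),zz);b=plane("top",(154,np.polyval(k,154)),zz);print(nm,a[:2],b[:2],np.degrees(np.arctan2((b-a)[0],-(b-a)[1])))
# right edge of shoulder by rows
r=[]
for v in range(252,273):
    q=np.where(m[v,140:164])[0]; r.append((v,140+q[-1] if len(q) else -1))
print(r)
# tray: dark walls corners
g=cv2.cvtColor(im,cv2.COLOR_BGR2GRAY)[215:310,375:500]
_,t=cv2.threshold(g,0,255,cv2.THRESH_BINARY_INV+cv2.THRESH_OTSU)
cs,_=cv2.findContours(t,cv2.RETR_EXTERNAL,cv2.CHAIN_APPROX_NONE);q=max(cs,key=cv2.contourArea)
box=cv2.boxPoints(cv2.minAreaRect(q))+[375,215];print(box)
for b in box: print(plane("top",b,.04)[:2],plane("top",b,0)[:2])
```

```text
red [0.6627 0.0935 0.1234] 0.0017 [0.6631 0.0927] [0.661  0.0942]
pur [0.6595 0.0346 0.1232] 0.0012 [0.6599 0.034 ] [0.658  0.0349]
blu [ 0.6559 -0.0245  0.1233] 0.0016 [ 0.6564 -0.0254] [ 0.6543 -0.0241]
yel [ 0.6533 -0.0839  0.1231] 0.0015 [ 0.6537 -0.0848] [ 0.652  -0.0835]
grn [ 0.6509 -0.143   0.1236] 0.0016 [ 0.6515 -0.1441] [ 0.649  -0.1429]
full [0.4153 0.3087 0.1138] 0.0015 [0.4154 0.3084] [0.4123 0.3098]
caddy ctr [ 0.6559 -0.0249] pitch 0.0593030902420653 yaw of y axis -2.857237814918336
[255. 255. 255. 255. 256. 249. 249. 249. 249. 248. 249. 248. 248. 248.
 248. 248. 248.]
top [0.4309 0.3184] [0.4493 0.2831] 27.605692448516415
[275. 275. 275. 274. 275. 275. 275. 275. 275. 275. 274. 274. 274. 274.
 274. 274. 274.]
bot [0.3877 0.3175] [0.3899 0.2821] 3.501917413892428
[(252, np.int64(156)), (253, np.int64(162)), (254, np.int64(156)), (255, np.int64(162)), (256, np.int64(157)), (257, np.int64(162)), (258, np.int64(157)), (259, np.int64(157)), (260, np.int64(156)), (261, np.int64(162)), (262, np.int64(156)), (263, np.int64(157)), (264, np.int64(162)), (265, np.int64(157)), (266, np.int64(156)), (267, np.int64(156)), (268, np.int64(157)), (269, np.int64(157)), (270, np.int64(163)), (271, np.int64(157)), (272, np.int64(156))]
[[382.0788 293.0456]
 [386.3149 223.856 ]
 [487.1614 230.0303]
 [482.9253 299.2199]]
[ 0.3435 -0.1944] [ 0.3413 -0.2022]
[ 0.4902 -0.209 ] [ 0.4935 -0.2174]
[ 0.4741 -0.4233] [ 0.4767 -0.4397]
[ 0.3284 -0.4053] [ 0.3256 -0.4211]
```

The measurements hold up: pitch 59.30 mm, and triangulated cap heights within 2 mm of what they must be. The empty jar is at (.662,.0935), caddy yaw -2.9°. The full jar is at (.414,.309), yaw about +3.5°. The tray's free half is near (.405,-.362), yaw about -4.3°. I'll turn the tool square to the caddy first.

Emit:
apply_moves --pt "0 0 0 0 0 -0.18 -1" --pt "0 0 0 0 0 -0.18 -1" --pt "0 0 0 0 0 -0.18 -1" --pt "0 0 0 0 0 -0.18 -1" --pt "0 0 0 0 0 -0.18 -1" --pt "0 0 0 0 0 -0.18 -1" --pt "0 0 0 0 0 -0.175 -1" --pt "0 0 0 0 0 0 -1" --force 40

```text
t: 1.1
tcp_pos: [0.1642, -0.6027, 0.2308]
tool_rot: [0.725, 0.688, 0.0, -0.0]
force: [-0.2, 0.0, -0.8]
finger_gap: 0.997
gripper_force: 0.0
```

```bash
cat >> h.py <<'E'
from scipy.spatial.transform import Rotation as Ro
def go(x,y,z,phi=None):
    s=sense();R=Ro.from_quat(s["tool_rot"]).as_matrix()
    f=np.degrees(np.arctan2(R[1,0],R[0,0]))
    print("t",round(s["t"],2),"tcp",s["tcp_pos"].round(4),"phi",f.round(2),"zax",R[:,2].round(4),"F",s["force"].round(1),"gap",round(s["finger_gap"],3),"grip",round(s["gripper_force"],1),"q",s["q"].round(2))
    d=np.array([x,y,z])-s["tcp_pos"]; print("shift tool",(R.T@d).round(4), "" if phi is None else ("wz",np.radians(f-phi).round(4)))
    return R,s
E
python3 -c "
from h import *
go(.662,.0935,.20,87.1)"
```

```text
t 1.1 tcp [ 0.1642 -0.6027  0.2308] phi 87.02 zax [-1.0e-04  1.1e-03 -1.0e+00] F [-0.2  0.  -0.8] gap 0.997 grip 0.0 q [-1.48  0.53  1.43 -0.    1.18 -1.43]
shift tool [0.7211 0.461  0.0315] ('wz', np.float64(-0.0014))
```

Emit:
apply_moves --pt "0.05 0.032 0 0 0 0 -1" --pt "0.05 0.032 0 0 0 0 -1" --pt "0.05 0.032 0 0 0 0 -1" --pt "0.05 0.032 0 0 0 0 -1" --pt "0.05 0.032 0 0 0 0 -1" --pt "0.05 0.032 0 0 0 0 -1" --pt "0.05 0.032 0 0 0 0 -1" --pt "0.05 0.032 0 0 0 0 -1"

```text
t: 2.1
tcp_pos: [0.4408, -0.2147, 0.2314]
tool_rot: [0.726, 0.688, 0.0, 0.0]
force: [-0.2, -0.6, 0.5]
finger_gap: 0.999
gripper_force: 0.0
```

Emit:
apply_moves --pt "0.05 0.032 0 0 0 0 -1" --pt "0.05 0.032 0 0 0 0 -1" --pt "0.05 0.032 0 0 0 0 -1" --pt "0.05 0.032 0 0 0 0 -1" --pt "0.05 0.032 0 0 0 0 -1" --pt "0.05 0.032 0.01 0 0 0 -1" --pt "0.021 0.013 0.02 0 0 0 -1" --pt "0 0 0 0 0 0 -1"

```text
t: 3.1
tcp_pos: [0.6598, 0.0959, 0.1988]
tool_rot: [0.724, 0.689, -0.002, -0.002]
force: [-0.1, -0.5, 0.1]
finger_gap: 1.001
gripper_force: 0.0
```

```bash
python3 -c "
from h import *
go(.662,.0935,.071,87.1)
B={n:snapshot(n)[:,:,::-1] for n in('scene','top')}
a=cv2.resize(B['scene'][130:280,150:350],(800,600));cv2.imwrite('pics/s1.png',np.clip(a*1.4,0,255).astype(np.uint8))"
```

```text
t 3.1 tcp [0.6598 0.0959 0.1988] phi 87.17 zax [-4.3e-03  1.0e-04 -1.0e+00] F [-0.1 -0.5  0.1] gap 1.001 grip 0.0 q [-0.02  0.62  1.35  0.    1.18  0.03]
shift tool [-0.0023  0.0029  0.1278] ('wz', np.float64(0.0012))
```

View pics/s1.png

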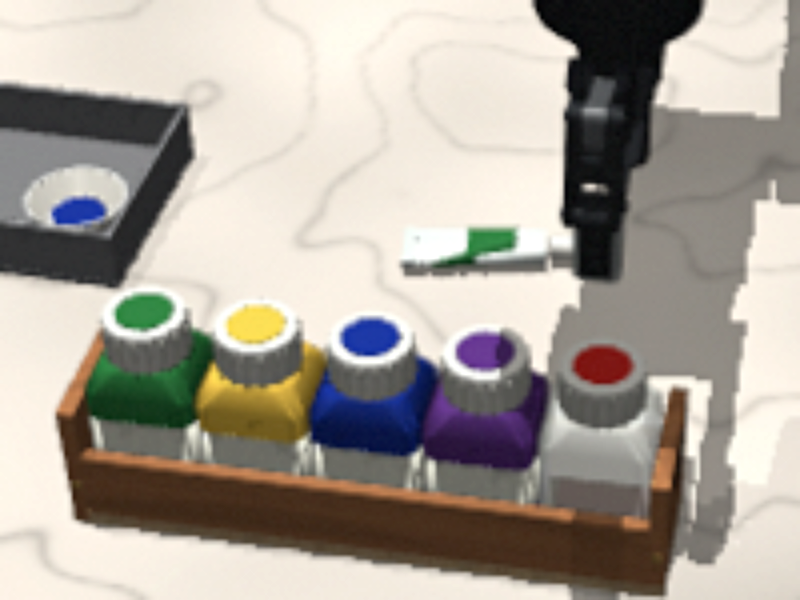

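The gripper hangs over the empty jar (cap at (602,365) in the crop). Fingers straddle it along the caddy's x. I'll correct the offset and lower.

Emit:
apply_moves --pt "-0.002 0.003 0.02 0 0 0 -1" --pt "0 0 0.02 0 0 0 -1" --pt "0 0 0.02 0 0 0 -1" --pt "0 0 0.02 0 0 0 -1" --pt "0 0 0.02 0 0 0 -1" --pt "0 0 0.02 0 0 0 -1" --pt "0 0 0.014 0 0 0 -1" --pt "0 0 0 0 0 0 -1"

```text
t: 4.2
tcp_pos: [0.6626, 0.0918, 0.0657]
tool_rot: [0.725, 0.689, -0.001, -0.001]
force: [0.4, 1.1, 0.8]
finger_gap: 1.001
gripper_force: 0.0
```

```bash
python3 -c "
from h import *
go(.662,.0935,.055,87.1)
B={n:snapshot(n)[:,:,::-1] for n in('scene','top')}
a=np.hstack([cv2.resize(B['scene'][170:270,260:340],(400,500)),cv2.resize(B['top'][90:190,200:280],(400,500))]);cv2.imwrite('pics/s2.png',np.clip(a*1.5,0,255).astype(np.uint8))"
```

```text
t 4.2 tcp [0.6626 0.0918 0.0657] phi 87.13 zax [-2.9e-03  1.0e-04 -1.0e+00] F [0.4 1.1 0.8] gap 1.001 grip 0.0 q [-0.03  0.79  1.43 -0.    0.93  0.02]
shift tool [ 0.0016 -0.0006  0.0107] ('wz', np.float64(0.0005))
```

View pics/s2.png

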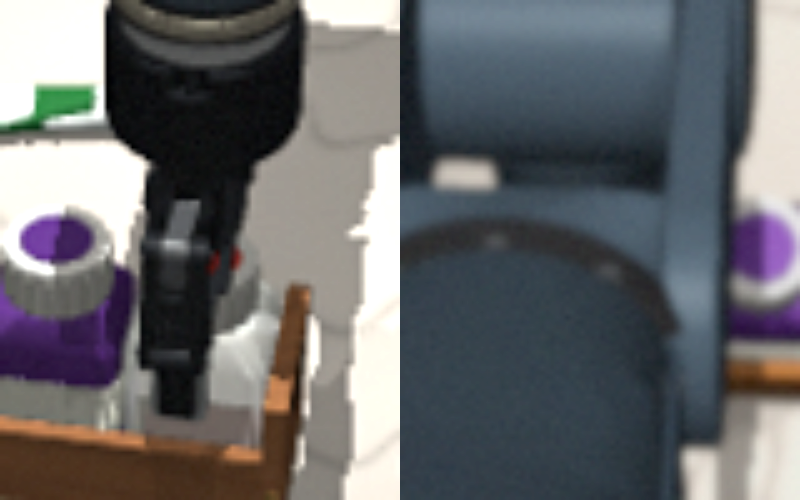

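```bash
python3 -c "
from h import *
c=calibration('scene');K,R,t=map(np.array,(c['camera_matrix'],c['R'],c['t']))
for dx in(.043,.057):
  p=np.array([.6626,.0918,.066])+[dx,-.05*dx,0]
  for w in(-.011,0,.011):
    v=K@(R@(p+[.05*w,w,0])+t);v/=v[2];print(dx,w,(v[:2]-[260,170])*5)
p=np.array([.662,.0935,.122])
for w in(-.022,0,.022):
    v=K@(R@(p+[0,w,0])+t);v/=v[2];print('cap',(v[:2]-[260,170])*5)
"
```

```text
0.043 -0.011 [147.5623728  429.32185424]
0.043 0 [174.83301171 432.74081997]
0.043 0.011 [202.17698101 436.16897925]
0.057 -0.011 [141.62394912 453.92927317]
0.057 0 [169.16127364 457.41605639]
0.057 0.011 [196.77339267 460.91231012]
cap [143.53154823 251.47449444]
cap [198.51682803 256.05655381]
cap [253.71159571 260.65607033]
```

The fingers straddle the jar, and the open tips stand about 13 mm above the nominal TCP, as stated. Lower 10 mm and close gently.

Emit:
apply_moves --pt "0.002 -0.0005 0.006 0 0 0 -1" --pt "0 0 0.0045 0 0 0 -1" --pt "0 0 0 0 0 0 -1" --pt "0 0 0 0 0 0 1" --pt "0 0 0 0 0 0 1" --pt "0 0 0 0 0 0 1" --pt "0 0 0 0 0 0 1" --pt "0 0 0 0 0 0 1" --force 25

```text
t: 5.3
tcp_pos: [0.6633, 0.0939, 0.0571]
tool_rot: [0.725, 0.689, 0.0, 0.0]
force: [-1.2, -0.4, 1.6]
finger_gap: 0.675
gripper_force: 27.5
```

```bash
python3 -c "
from h import *
go(.662,.0935,.055,87.1);print(sense()['ft_torque'])"
```

```text
t 5.3 tcp [0.6633 0.0939 0.0571] phi 87.14 zax [ 5.e-04 -0.e+00 -1.e+00] F [-1.2 -0.4  1.6] gap 0.675 grip 27.5 q [-0.03  0.8   1.43 -0.    0.91  0.02]
shift tool [-0.0005 -0.0013  0.0021] ('wz', np.float64(0.0007))
[0.02378887 0.09939437 0.01025608]
```

Emit:
apply_moves --pt "0 0 -0.01 0 0 0 1" --pt "0 0 -0.015 0 0 0 1" --pt "0 0 -0.02 0 0 0 1" --pt "0 0 -0.02 0 0 0 1" --pt "0 0 -0.025 0 0 0 1" --pt "0 0 -0.03 0 0 0 1" --pt "0 0 -0.03 0 0 0 1" --pt "0 0 0 0 0 0 1"

```text
t: 6.3
tcp_pos: [0.6653, 0.0939, 0.2111]
tool_rot: [0.725, 0.689, 0.003, 0.003]
force: [0.2, -0.7, -0.7]
finger_gap: 0.677
gripper_force: 27.2
```

```bash
python3 -c "
from h import *
go(.405,-.362,.2,85.7);B=snapshot('scene')[:,:,::-1]
a=cv2.resize(B[130:280,150:350],(800,600));cv2.imwrite('pics/s3.png',np.clip(a*1.4,0,255).astype(np.uint8))"
```

```text
t 6.3 tcp [0.6653 0.0939 0.2111] phi 87.14 zax [ 8.2e-03 -2.0e-04 -1.0e+00] F [ 0.2 -0.7 -0.7] gap 0.677 grip 27.2 q [-0.03  0.61  1.33  0.    1.19  0.02]
shift tool [-0.4684 -0.2373  0.009 ] ('wz', np.float64(0.0251))
```

View pics/s3.png

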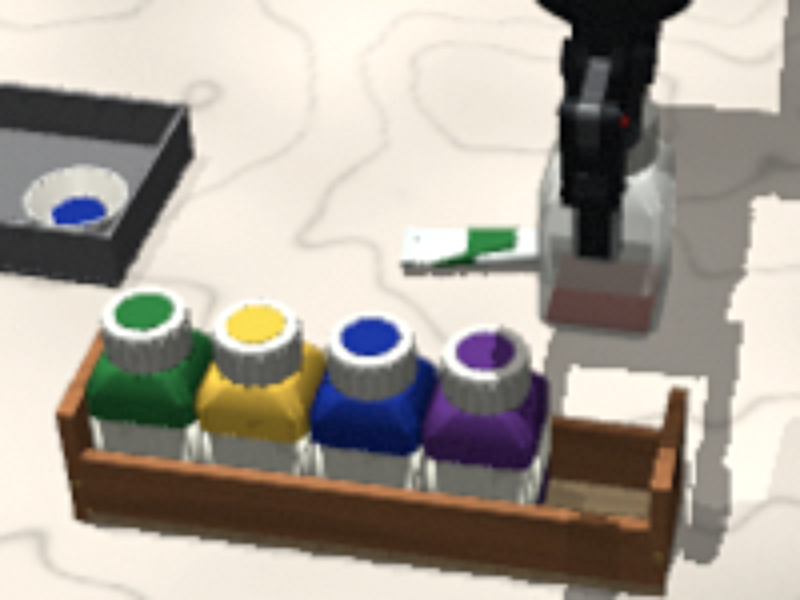

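The empty jar hangs upright in the gripper (crop 606,240). The gap is open at (600,490) and the other four jars are standing. Now to the tray.

Emit:
apply_moves --pt "-0.03 -0.015 0 0 0 0.025 1" --pt "-0.048 -0.0243 0 0 0 0 1" --pt "-0.048 -0.0243 0 0 0 0 1" --pt "-0.048 -0.0243 0 0 0 0 1" --pt "-0.048 -0.0243 0 0 0 0 1" --pt "-0.048 -0.0243 0 0 0 0 1" --pt "-0.048 -0.0243 0 0 0 0 1" --pt "-0.048 -0.0243 0 0 0 0 1"

```text
t: 7.35
tcp_pos: [0.45, -0.2583, 0.2055]
tool_rot: [0.733, 0.68, -0.0, -0.001]
force: [1.1, -0.5, -1.1]
finger_gap: 0.676
gripper_force: 27.2
```

Emit:
apply_moves --pt "-0.048 -0.0243 0 0 0 0 1" --pt "-0.04 -0.021 0 0 0 0 1" --pt "-0.02 -0.01 0 0 0 0 1" --pt "0 0 0.02 0 0 0 1" --pt "0 0 0.03 0 0 0 1" --pt "0 0 0.03 0 0 0 1" --pt "0 0 0 0 0 0 1" --pt "0 0 0 0 0 0 1"

```text
t: 8.35
tcp_pos: [0.3887, -0.3612, 0.1269]
tool_rot: [0.733, 0.68, 0.0, -0.0]
force: [0.1, -0.1, -1.2]
finger_gap: 0.678
gripper_force: 27.3
```

```bash
python3 -c "
from h import *
go(.405,-.362,.0511,85.7)
B={n:snapshot(n)[:,:,::-1] for n in('scene','top')}
a=np.hstack([cv2.resize(B['scene'][110:210,80:220],(420,300)),cv2.resize(B['top'][200:320,370:510],(350,300))]);cv2.imwrite('pics/s4.png',np.clip(a*1.5,0,255).astype(np.uint8))"
```

```text
t 8.35 tcp [ 0.3887 -0.3612  0.1269] phi 85.7 zax [-2.e-04  3.e-04 -1.e+00] F [ 0.1 -0.1 -1.2] gap 0.678 grip 27.3 q [-0.96  0.56  1.77  0.    0.82 -0.88]
shift tool [0.0004 0.0163 0.0758] ('wz', np.float64(0.0001))
```

View pics/s4.png

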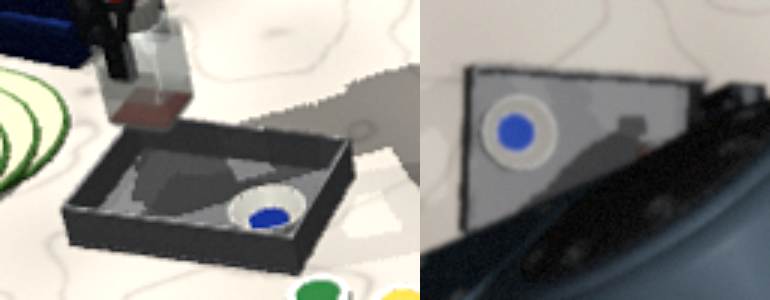

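```bash
python3 -c "
from h import *
P=[plane('scene',(80+u/3,110+v/3),.04)[:2] for u,v in((115,122),(350,140),(297,237),(65,208))]
print(np.round(P,4),np.mean(P,0),np.linalg.norm(P[0]-P[1]),np.linalg.norm(P[1]-P[2]))"
```

```text
[[ 0.3464 -0.4155]
 [ 0.3475 -0.2051]
 [ 0.487  -0.2125]
 [ 0.4733 -0.41  ]] [ 0.41355697 -0.31075411] 0.21039757769899023 0.13968905388736322
```

Two views agree on the tray centre (~(.411,-.311)). Shift over and lower.

Emit:
apply_moves --pt "0 0.0175 0 0 0 0 1" --pt "0 0 0.02 0 0 0 1" --pt "0 0 0.02 0 0 0 1" --pt "0 0 0.018 0 0 0 1" --pt "0 0 0.012 0 0 0 1" --pt "0 0 0 0 0 0 1" --pt "0 0 0 0 0 0 1"

```text
t: 9.32
tcp_pos: [0.4067, -0.3629, 0.0574]
tool_rot: [0.733, 0.68, -0.0, 0.001]
force: [0.1, 1.0, -1.1]
finger_gap: 0.68
gripper_force: 27.4
```

Emit:
apply_moves --pt "0 0 0.002 0 0 0 1" --pt "0 0 0.0015 0 0 0 1" --pt "0 0 0.001 0 0 0 1" --pt "0 0 0 0 0 0 1" --pt "0 0 0 0 0 0 1"

```text
t: 9.95
tcp_pos: [0.4061, -0.3625, 0.0523]
tool_rot: [0.733, 0.68, 0.0, -0.0]
force: [0.3, -0.3, -0.9]
finger_gap: 0.676
gripper_force: 27.4
```

```bash
python3 -c "
from h import *
go(.406,-.361,.0511,85.7)"
```

```text
t 9.95 tcp [ 0.4061 -0.3625  0.0523] phi 85.7 zax [ 0.  0. -1.] F [ 0.3 -0.3 -0.9] gap 0.676 grip 27.4 q [-0.93  0.69  1.77  0.    0.68 -0.86]
shift tool [ 0.0015 -0.0002  0.0012] ('wz', np.float64(-0.0))
```

Still hanging, about 1 mm above the floor; lower until it bears.

Emit:
apply_moves --pt "0 0 0.0008 0 0 0 1" --pt "0 0 0.0005 0 0 0 1" --pt "0 0 0 0 0 0 1" --pt "0 0 0 0 0 0 1"

```text
t: 10.45
tcp_pos: [0.4061, -0.3625, 0.0511]
tool_rot: [0.733, 0.68, -0.0, 0.0]
force: [-0.7, -0.1, 1.7]
finger_gap: 0.673
gripper_force: 27.5
```

Contact (Fz −0.9 → +1.7). Release.

Emit:
apply_moves --pt "0 0 0 0 0 0 0" --pt "0 0 0 0 0 0 -0.5" --pt "0 0 0 0 0 0 -1" --pt "0 0 0 0 0 0 -1" --pt "0 0 0 0 0 0 -1" --pt "0 0 -0.02 0 0 0 -1" --pt "0 0 -0.04 0 0 0 -1" --pt "0 0 -0.05 0 0 0 -1"

```text
t: 11.45
tcp_pos: [0.4055, -0.3618, 0.1612]
tool_rot: [0.733, 0.68, 0.0, -0.001]
force: [0.3, -1.4, 0.0]
finger_gap: 1.0
gripper_force: 0.0
```

```bash
python3 -c "
from h import *
go(.414,.309,.2,93.5)
im=snapshot('scene');print([b for b in blobs(im,172,6,amin=8) if b[0][0]<260])"
```

```text
t 11.45 tcp [ 0.4055 -0.3618  0.1612] phi 85.7 zax [-0.0017  0.0023 -1.    ] F [ 0.3 -1.4  0. ] gap 1.0 grip 0.0 q [-0.93  0.52  1.7   0.    0.92 -0.86]
shift tool [ 0.6696 -0.0419 -0.0373] ('wz', np.float64(-0.1362))
[((np.float64(124.7), np.float64(138.6)), (np.int32(119), np.int32(136), np.int32(12), np.int32(6), np.int32(59))), ((np.float64(38.2), np.float64(161.4)), (np.int32(35), np.int32(160), np.int32(7), np.int32(4), np.int32(20))), ((np.float64(26.4), np.float64(162.9)), (np.int32(24), np.int32(162), np.int32(6), np.int32(3), np.int32(15)))]
```

Emit:
apply_moves --pt "0.02 0 -0.04 0 0 0 -1" --pt "0.058 -0.004 0 0 0 0 -1" --pt "0.058 -0.004 0 0 0 0 -1" --pt "0.058 -0.004 0 0 0 0 -1" --pt "0.058 -0.004 0 0 0 0 -1" --pt "0.058 -0.004 0 0 0 0 -1" --pt "0.058 -0.004 0 0 0 0 -1" --pt "0.058 -0.004 0 0 0 0 -1"

```text
t: 12.5
tcp_pos: [0.4101, 0.0662, 0.2012]
tool_rot: [0.733, 0.68, 0.0, 0.0]
force: [1.0, 0.4, -0.4]
finger_gap: 1.003
gripper_force: 0.0
```

Emit:
apply_moves --pt "0.058 -0.004 0 0 0 0 -1" --pt "0.058 -0.004 0 0 0 0 -1" --pt "0.058 -0.004 0 0 0 0 -1" --pt "0.045 -0.003 0 0 0 0 -1" --pt "0.02 0 0 0 0 -0.136 -1" --pt "0 0 0 0 0 0 -1" --pt "0 0 0 0 0 0 -1"

```text
t: 13.38
tcp_pos: [0.4126, 0.303, 0.2008]
tool_rot: [0.686, 0.728, -0.001, -0.0]
force: [-0.6, 0.7, -0.4]
finger_gap: 0.999
gripper_force: 0.0
```

```bash
python3 -c "
from h import *
go(.414,.309,.045,93.5)
T=snapshot('top');im=snapshot('scene')
r=[b for b in blobs(T,172,6,amin=30) if b[0][0]>380 and b[0][1]>200]; s=[b for b in blobs(im,172,6,amin=30) if 90<b[0][0]<200];print(r,s)
if r and s: print(tri(r[0][0],s[0][0]))
B=T[:,:,::-1]
a=np.hstack([cv2.resize(im[100:210,80:220,::-1],(400,314)),cv2.resize(im[120:210,360:450,::-1],(314,314))]);b=cv2.resize(B[200:320,370:510],(317,272));c=cv2.resize(B[220:300,100:200],(340,272))
w=np.zeros((272,714,3),np.uint8);w[:,:317]=b;w[:,320:660]=c
cv2.imwrite('pics/s5.png',np.clip(np.vstack([a,w])*1.5,0,255).astype(np.uint8))"
```

```text
t 13.38 tcp [0.4126 0.303  0.2008] phi 93.38 zax [-9.e-04 -8.e-04 -1.e+00] F [-0.6  0.7 -0.4] gap 0.999 grip 0.0 q [ 0.42  0.42  1.75 -0.    0.98  0.36]
shift tool [0.006  0.0019 0.1558] ('wz', np.float64(-0.0021))
[((np.float64(474.6), np.float64(262.4)), (np.int32(468), np.int32(256), np.int32(14), np.int32(14), np.int32(160)))] [((np.float64(124.8), np.float64(138.6)), (np.int32(119), np.int32(136), np.int32(12), np.int32(6), np.int32(57)))]
(array([ 0.40521713, -0.36202023,  0.11805071]), np.float64(0.0013990311941570386))
```

View pics/s5.png

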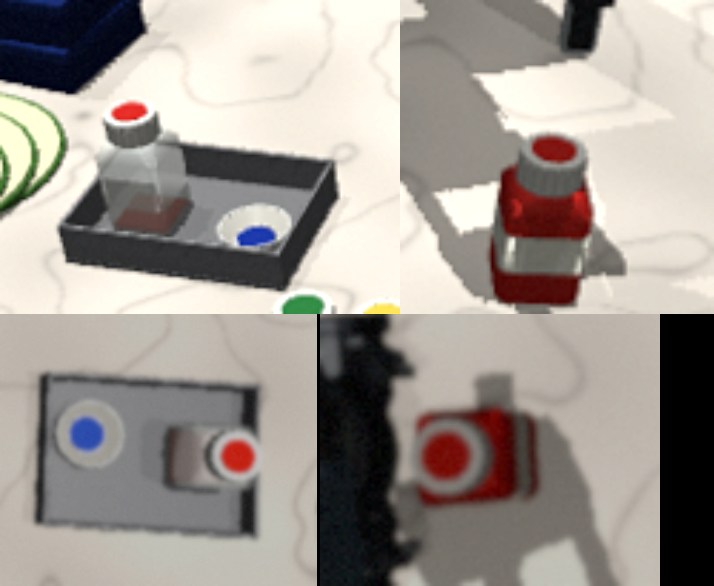

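The empty jar stands upright in the tray (lower left (200,455)), clear of the saucer and walls; triangulated (.405,-.362,.118). The fingers are above the full jar. Descend and grip.

Emit:
apply_moves --pt "0.005 0.0033 0.02 0 0 0 -1" --pt "0 0 0.03 0 0 0 -1" --pt "0 0 0.03 0 0 0 -1" --pt "0 0 0.03 0 0 0 -1" --pt "0 0 0.02 0 0 0 -1" --pt "0 0 0.015 0 0 0 -1" --pt "0 0 0.008 0 0 0 -1" --pt "0 0 0 0 0 0 -1" --force 60

```text
t: 14.48
tcp_pos: [0.4161, 0.3088, 0.0479]
tool_rot: [0.685, 0.728, -0.0, -0.0]
force: [0.2, -0.3, 1.0]
finger_gap: 0.997
gripper_force: 0.0
```

Emit:
apply_moves --pt "0 0 0 0 0 0 -1" --pt "0 0 0 0 0 0 1" --pt "0 0 0 0 0 0 1" --pt "0 0 0 0 0 0 1" --pt "0 0 0 0 0 0 1" --pt "0 0 0 0 0 0 1"

```text
t: 15.22
tcp_pos: [0.4159, 0.3092, 0.0488]
tool_rot: [0.685, 0.728, 0.0, 0.0]
force: [-2.1, -0.6, 5.4]
finger_gap: 0.666
gripper_force: 63.5
```

```bash
python3 -c "
from h import *
go(.416,.308,.0471,93.5);print(sense()['ft_torque'])"
```

```text
t 15.22 tcp [0.4159 0.3092 0.0488] phi 93.52 zax [ 5.e-04  2.e-04 -1.e+00] F [-2.1 -0.6  5.4] gap 0.666 grip 63.5 q [0.42 0.68 1.84 0.   0.62 0.36]
shift tool [-0.0012  0.      0.0017] ('wz', np.float64(0.0003))
[-0.06145787  0.15686986  0.05491852]
```

Emit:
apply_moves --pt "0 0 -0.008 0 0 0 1" --pt "0 0 -0.02 0 0 0 1" --pt "0 0 -0.03 0 0 0 1" --pt "0 0 -0.03 0 0 0 1" --pt "0 0 -0.03 0 0 0 1" --pt "0 0 -0.03 0 0 0 1" --pt "0 0 -0.012 0 0 0 1" --pt "0 0 0 0 0 0.111 1"

```text
t: 16.23
tcp_pos: [0.416, 0.3091, 0.2086]
tool_rot: [0.726, 0.688, 0.001, 0.0]
force: [-0.1, -0.3, -3.9]
finger_gap: 0.663
gripper_force: 65.3
```

```bash
python3 -c "
from h import *
go(.6633,.0939,.205,87.14)"
```

```text
t 16.23 tcp [0.416  0.3091 0.2086] phi 86.96 zax [ 1.e-03  4.e-04 -1.e+00] F [-0.1 -0.3 -3.9] gap 0.663 grip 65.3 q [ 0.42  0.42  1.72 -0.    1.    0.48]
shift tool [-0.2018  0.2583  0.0038] ('wz', np.float64(-0.0031))
```

Emit:
apply_moves --pt "-0.02 0.025 0 0 0 0 1" --pt "-0.032 0.041 0 0 0 0 1" --pt "-0.032 0.041 0 0 0 0 1" --pt "-0.032 0.041 0 0 0 0 1" --pt "-0.032 0.041 0 0 0 0 1" --pt "-0.028 0.036 0 0 0 0 1" --pt "-0.018 0.022 0 0 0 0 1" --pt "-0.008 0.011 0 0 0 -0.003 1"

```text
t: 17.23
tcp_pos: [0.6637, 0.093, 0.2063]
tool_rot: [0.724, 0.69, -0.001, -0.001]
force: [0.2, 0.3, -4.0]
finger_gap: 0.667
gripper_force: 65.3
```

Emit:
apply_moves --pt "0 0 0 0 0 0 1" --pt "0 0 0 0 0 0 1" --pt "0 0 0 0 0 0 1" --pt "0 0 0 0 0 0 1"

```text
t: 17.73
tcp_pos: [0.6631, 0.0952, 0.2083]
tool_rot: [0.723, 0.691, 0.0, -0.0]
force: [0.1, -0.2, -3.6]
finger_gap: 0.665
gripper_force: 65.3
```

```bash
python3 -c "
from h import *
go(.6633,.0939,.065,87.14)
im=snapshot('scene')
a=cv2.resize(im[130:280,230:370,::-1],(700,600));cv2.imwrite('pics/s6.png',np.clip(a.astype(int)*1.4,0,255).astype(np.uint8))
c=calibration('scene');K,R,t=map(np.array,(c['camera_matrix'],c['R'],c['t']))
p=sense()['tcp_pos']-[0,0,.049]
e=np.array([-np.sin(np.radians(-2.86)),np.cos(np.radians(-2.86)),0]);x=np.array([e[1],-e[0],0])
for z in(.06,.03):
  for w in(-.029,.029):
    v=K@(R@(p+x*.029+e*w+[0,0,z])+t);v/=v[2];print(z,w,(v[:2]-[230,130])*[5,4])
"
```

```text
t 17.73 tcp [0.6631 0.0952 0.2083] phi 87.37 zax [-1.e-04  1.e-04 -1.e+00] F [ 0.1 -0.2 -3.6] gap 0.665 grip 65.3 q [-0.02  0.61  1.33  0.    1.19  0.02]
shift tool [-0.0013  0.0003  0.1433] ('wz', np.float64(0.0039))
0.06 -0.029 [267.54044537 239.85539658]
0.06 0.029 [424.29208745 253.55970153]
0.03 -0.029 [267.50027255 290.76763435]
0.03 0.029 [421.26095757 304.59638143]
```

View pics/s6.png

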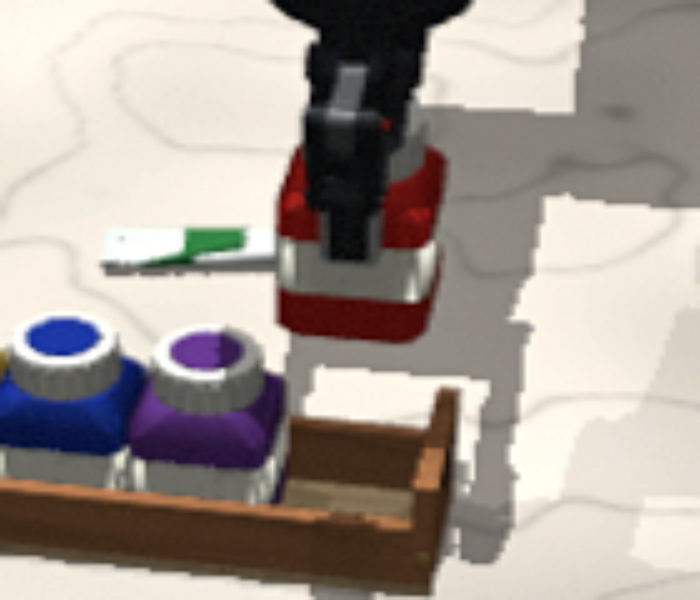

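The full jar hangs upright over the gap (left edge 278, right ~440; gap ~285–430 lower down). Its offset in the hand matches the empty jar's within ~0.5 mm, so I aim for the same TCP the empty one was picked at.

Emit:
apply_moves --pt "-0.0012 0.0002 0.02 0 0 0.004 1" --pt "0 0 0.025 0 0 0 1" --pt "0 0 0.015 0 0 0 1" --pt "0 0 0 0 0 0 1" --pt "0 0 0 0 0 0 1" --pt "0 0 0 0 0 0 1"

```text
t: 18.52
tcp_pos: [0.6646, 0.0932, 0.1493]
tool_rot: [0.725, 0.689, 0.001, 0.001]
force: [0.4, 0.8, -3.5]
finger_gap: 0.665
gripper_force: 65.2
```

```bash
python3 -c "
from h import *
go(.6633,.0939,.0588,87.14)"
```

```text
t 18.52 tcp [0.6646 0.0932 0.1493] phi 87.08 zax [ 2.5e-03 -1.0e-04 -1.0e+00] F [ 0.4  0.8 -3.5] gap 0.665 grip 65.2 q [-0.03  0.68  1.38  0.    1.08  0.02]
shift tool [ 0.0006 -0.0016  0.0905] ('wz', np.float64(-0.0011))
```

Emit:
apply_moves --pt "0 0 0.005 0 0 0 1" --pt "0 0 0 0 0 0 1" --pt "0 0 0 0 0 0 1" --pt "0 0 0 0 0 0 1" --pt "0 0 0 0 0 0 1"

```text
t: 19.15
tcp_pos: [0.6638, 0.0932, 0.1431]
tool_rot: [0.725, 0.689, 0.0, 0.0]
force: [-0.2, -1.0, -3.3]
finger_gap: 0.666
gripper_force: 65.2
```

```bash
python3 -c "
from h import *
go(.6633,.0939,.0588,87.14)"
```

```text
t 19.15 tcp [0.6638 0.0932 0.1431] phi 87.08 zax [ 1.e-04  0.e+00 -1.e+00] F [-0.2 -1.  -3.3] gap 0.666 grip 65.2 q [-0.03  0.69  1.39  0.    1.07  0.02]
shift tool [ 0.0007 -0.0006  0.0843] ('wz', np.float64(-0.0011))
```

Adjust 0.7/−0.5 mm and start inserting, watching force.

Emit:
apply_moves --pt "0.0007 -0.0005 0.01 0 0 0 1" --pt "0 0 0.01 0 0 0 1" --pt "0 0 0.01 0 0 0 1" --pt "0 0 0.008 0 0 0 1" --pt "0 0 0 0 0 0 1" --pt "0 0 0 0 0 0 1"

```text
t: 19.9
tcp_pos: [0.6636, 0.0939, 0.1052]
tool_rot: [0.725, 0.689, 0.0, 0.0]
force: [-0.9, 0.6, -3.8]
finger_gap: 0.671
gripper_force: 65.3
```

Emit:
apply_moves --pt "0 0 0.006 0 0 0 1" --pt "0 0 0.006 0 0 0 1" --pt "0 0 0 0 0 0 1" --pt "0 0 0 0 0 0 1"

```text
t: 20.4
tcp_pos: [0.6633, 0.0939, 0.0929]
tool_rot: [0.725, 0.689, 0.0, -0.0]
force: [0.3, -0.2, -2.7]
finger_gap: 0.673
gripper_force: 65.3
```

```bash
python3 -c "
from h import *
go(.6633,.0939,.0588,87.14);print(sense()['ft_torque'])"
```

```text
t 20.4 tcp [0.6633 0.0939 0.0929] phi 87.08 zax [-0.  0. -1.] F [ 0.3 -0.2 -2.7] gap 0.673 grip 65.3 q [-0.03  0.75  1.42  0.    0.97  0.03]
shift tool [-0.     -0.      0.0341] ('wz', np.float64(-0.0011))
[-0.0017191   0.0292212  -0.04548143]
```

Foot is ~44 mm up, inside the walls, with no side force. Continue.

Emit:
apply_moves --pt "0 0 0.006 0 0 0 1" --pt "0 0 0.006 0 0 0 1" --pt "0 0 0.006 0 0 0 1" --pt "0 0 0.006 0 0 0 1" --pt "0 0 0.004 0 0 0 1" --pt "0 0 0 0 0 0 1" --pt "0 0 0 0 0 0 1"

```text
t: 21.28
tcp_pos: [0.6635, 0.094, 0.0652]
tool_rot: [0.725, 0.689, 0.0, 0.0]
force: [-0.3, 0.5, -3.6]
finger_gap: 0.668
gripper_force: 65.3
```

Emit:
apply_moves --pt "0 0 0.002 0 0 0 1" --pt "0 0 0.002 0 0 0 1" --pt "0 0 0 0 0 0 1" --pt "0 0 0 0 0 0 1"

```text
t: 21.78
tcp_pos: [0.6633, 0.0939, 0.061]
tool_rot: [0.725, 0.689, 0.0, 0.0]
force: [0.9, 0.1, -4.2]
finger_gap: 0.666
gripper_force: 65.3
```

```bash
python3 -c "
from h import *
go(.6633,.0939,.0588,87.14);print(sense()['ft_torque'])"
```

```text
t 21.77 tcp [0.6633 0.0939 0.061 ] phi 87.08 zax [ 0. -0. -1.] F [ 0.9  0.1 -4.2] gap 0.666 grip 65.3 q [-0.03  0.79  1.43 -0.    0.92  0.03]
shift tool [-0.      0.      0.0022] ('wz', np.float64(-0.0011))
[-0.00787306 -0.01230349 -0.00416197]
```

Emit:
apply_moves --pt "0 0 0.001 0 0 0 1" --pt "0 0 0.001 0 0 0 1" --pt "0 0 0.0005 0 0 0 1" --pt "0 0 0 0 0 0 1" --pt "0 0 0 0 0 0 1"

```text
t: 22.4
tcp_pos: [0.6633, 0.0939, 0.0589]
tool_rot: [0.725, 0.689, 0.0, 0.0]
force: [-1.0, -0.2, 1.7]
finger_gap: 0.663
gripper_force: 65.6
```

Floor contact at the expected height (Fz −4 → +1.7). Release and rise.

Emit:
apply_moves --pt "0 0 0 0 0 0 0" --pt "0 0 0 0 0 0 -0.5" --pt "0 0 0 0 0 0 -1" --pt "0 0 0 0 0 0 -1" --pt "0 0 0 0 0 0 -1" --pt "0 0 -0.02 0 0 0 -1" --pt "0 0 -0.04 0 0 0 -1" --pt "0 0 -0.05 0 0 0 -1"

```text
t: 23.4
tcp_pos: [0.6628, 0.0939, 0.17]
tool_rot: [0.725, 0.689, -0.0, -0.0]
force: [0.5, -1.0, 0.6]
finger_gap: 1.002
gripper_force: 0.0
```

Emit:
apply_moves --pt "-0.03 0 -0.04 0 0 0 -1" --pt "-0.05 -0.03 0 0 0 0 -1" --pt "-0.05 -0.03 0 0 0 0 -1" --pt "-0.05 -0.03 0 0 0 0 -1" --pt "-0.05 -0.03 0 0 0 0 -1" --pt "-0.05 -0.03 0 0 0 0 -1" --pt "-0.05 -0.03 0 0 0 0 -1" --pt "0 0 0 0 0 0 -1"

```text
t: 24.4
tcp_pos: [0.4653, -0.23, 0.21]
tool_rot: [0.727, 0.687, -0.0, 0.001]
force: [-0.4, 0.1, 0.2]
finger_gap: 0.996
gripper_force: 0.0
```

```bash
python3 -c "
from h import *
T=snapshot('top');im=snapshot('scene')
for k,h in dict(red=(172,6),grn=(45,85),pur=(129,160)).items():
  print(k,[(b[0]) for b in blobs(T,*h,amin=90) if 225<b[0][0]<380 and b[0][1]>100],[b[0] for b in blobs(im,*h,amin=50) if 160<b[0][0]<320 and b[0][1]<230])
r=[b[0] for b in blobs(T,172,6,amin=90) if 230<b[0][0]<255];s=[b[0] for b in blobs(im,172,6,amin=50) if 285<b[0][0]<315 and b[0][1]<226]
if r and s: print(tri(r[0],s[0]))
cv2.imwrite('pics/s7.png',np.clip(np.hstack([cv2.resize(im[120:280,90:340,::-1],None,fx=2,fy=2)]).astype(int)*1.4,0,255).astype(np.uint8))"
```

```text
red [(np.float64(246.7), np.float64(148.3)), (np.float64(242.9), np.float64(138.0))] [(np.float64(300.1), np.float64(220.9))]
grn [(np.float64(359.4), np.float64(141.7)), (np.float64(288.6), np.float64(252.3))] [(np.float64(271.6), np.float64(190.0)), (np.float64(185.4), np.float64(207.5))]
pur [(np.float64(271.7), np.float64(139.0))] [(np.float64(270.8), np.float64(217.5))]
(array([0.6445246 , 0.08942447, 0.10729295]), np.float64(0.00668715673707321))
```

View pics/s7.png

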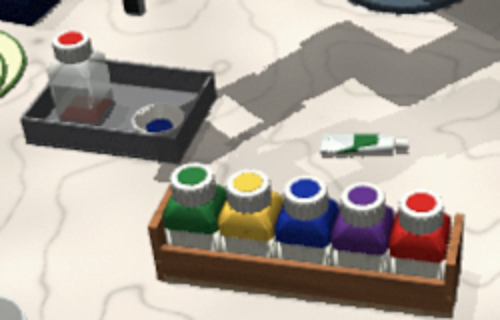

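The red dot sits at the same pixels in both views as the empty jar's did (242.9,138.0 and 300.1,220.9), so the jar is fully home. The neighbours, tube and saucer haven't moved.

```bash
python3 -c "
from station import *
print(sign_off())"
```

```text
the job is handed in; nothing more can be done
None
```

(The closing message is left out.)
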